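# Seat the feed roller of the counter paper stand and hold it down

### The job

Put the loose feed roller back into the counter paper stand: lower it by its thick middle, gently, until both of its thin ends are felt to rest in the two V-notches, let it settle there and only then let go. Then swing the hold-down arm over and press it down by its cross bar, firmly but not hard, so that it bears on the end of the seated roller, and leave it there. Do not drop or force the roller, and leave the other things on the counter where they are.

Things in the scene. Friction and masses are not known exactly. Their poses are not given: they have to be found in the camera images.
- roller: loose feed roller, 0.75 to 0.95 kg, lying on the counter: black rubber middle, 44 mm in diameter, 120 long, and a steel journal, 20 mm in diameter, 32 long, at each end (184 over all). Origin at its centre, on the axis (22 above the counter at the start); its y axis is the roller's axis; either end may go either way. It can roll.
- stand: steel paper stand fixed to the counter: base plate 150 (x) x 220 (y) x 10 mm. Origin under the plate's centre, z up. The seated roller lies along the stand's y, its journals in two V-notched blocks (white plastic notches) at y = +75 and -75, its rubber middle between them with 6 to spare at each end. Between the blocks there is free room from 20 above the counter up (36 at the blocks' highest setting).
- notch_left (a point): nominal centre of the seated journal in the block at the stand's y = +75 (x = 0, z = 63 mm). V of 90 degrees, open upwards, 36 wide at the top; block 18 thick (y), 60 wide (x). Screws have set both blocks together up to 4 off nominal sideways (stand's x) and up to 8 up or down; this is not reported and the point does not follow it. Block tops are 4 above the true seated centre.
- notch_right (a point): the same for the block at the stand's y = -75; the same unreported setting. The blocks are plastic-lined and hardly give; setting the roller down with more than 22 N, its own weight of 7 to 9 N included, is too much.
- bracket: bracket of the hold-down arm, fixed on the stand: two upright lugs 86 mm high at x = +54, y = +75 mm in the stand's frame. Its origin and axes are the stand's own. It carries the arm. More than 25 N between arm and roller is too much; a push on the bar gives about 1.6 times as much on the roller.
- hold_down (a joint): hinge of the hold-down arm, rad: 0 = level, reaching to the stand's -x across the journal at y = +75; grows as its tip rises (1.57 = upright, 2.1 = stop). It starts at 1.75 to 2.0, leaning back, and stays there by friction; below about 0.8 it sinks shut by its own weight (0.2 kg). Bearing on the seated roller it reads -0.2 to +0.2.
- hinge_point (a point): point on the hinge axis (parallel to the stand's y) at x = 54, y = 75, z = 78 mm in the stand's frame
- bar_grip (a point): place to pinch or press the cross bar at the arm's tip: round steel bar, 15 mm in diameter, parallel to the stand's y, free of the 14 wide, 10 thick arm for 45 outwards (+y). The point lies on the bar's axis, 88 from the hinge axis and 36 outwards from the arm's middle (stand's y = 111). It moves with the arm.
- dip_red: bystander: small lidded dip cup (69 mm across, 34 high); origin under its centre
- dip_white: bystander: small lidded dip cup (69 mm across, 34 high); origin under its centre
- tape: bystander: roll of tape lying flat (98 mm across, 25 high); origin under its centre
- can: bystander: drinks can (66 mm across, 115 high); origin under its centre
- order_pad: bystander: order pad (152 x 92 x 11); origin under its centre
- shaker: bystander: glass shaker with a steel cap (73 mm across, 119 high); origin under its centre
- pen: bystander: thick pen (17 x 135 x 16); origin under its centre

How it is judged:
On the way, in this order (a step that is already met when the one before it is completed fails the run):
1. the roller touches the V-notches while the fingers still hold it (x of roller in the frame of stand between -0.014 and 0.014 m and y of roller in the frame of stand between -0.008 and 0.008 m and z of roller in the frame of stand between 0.051 and 0.086 m and angle between the y axis of roller and the y axis of stand, either way round below 0.1 rad and contact force between the fingers and roller above 0.5 N and contact force between roller and stand above 1 N), for 0.15 s.
2. the roller, let go, lies still in both notches with the hold-down arm still up (x of roller in the frame of stand between -0.008 and 0.008 m and y of roller in the frame of stand between -0.008 and 0.008 m and z of roller in the frame of stand between 0.051 and 0.075 m and angle between the y axis of roller and the y axis of stand, either way round below 0.04 rad and contact force between the fingers and roller below 0.1 N and contact force between roller and stand above 1 N and linear speed of roller below 0.02 m/s and value of joint hold_down above 0.5 rad), for 0.2 s.
3. the hold-down arm is pressed onto the seated roller with at least 3 N (x of roller in the frame of stand between -0.008 and 0.008 m and y of roller in the frame of stand between -0.008 and 0.008 m and z of roller in the frame of stand above 0.051 m and angle between the y axis of roller and the y axis of stand, either way round below 0.04 rad and contact force between bracket and roller above 3 N and value of joint hold_down below 0.3 rad), for 0.1 s.
At the end, for the whole second after the job is handed in: the roller lies at rest in both V-notches (centre within 8 mm of the stand's middle line and of its middle along the axis, 51 to 75 mm up, its axis within 0.04 rad of the stand's y), and the hold-down arm is down (below 0.3 rad), at rest and bearing on the roller with more than 0.3 N (x of roller in the frame of stand between -0.008 and 0.008 m and y of roller in the frame of stand between -0.008 and 0.008 m and z of roller in the frame of stand between 0.051 and 0.075 m and angle between the y axis of roller and the y axis of stand, either way round below 0.04 rad and contact force between roller and stand above 1 N and contact force between bracket and roller above 0.3 N and value of joint hold_down below 0.3 rad and linear speed of roller below 0.02 m/s and velocity of joint hold_down between -0.1 and 0.1 rad/s); the robot touches nothing.
It fails at once if the roller is forced or dropped into the stand: more than 22 N between them while the hold-down arm is still up (above 0.5 rad) (contact force between roller and stand above 22 N and value of joint hold_down above 0.5 rad).
It fails at once if more than 25 N between the hold-down arm and the roller (contact force between bracket and roller above 25 N).
It fails at once if a bystander is moved by more than 25 mm (distance of any of dip_red, dip_white, tape, can, order_pad, shaker, pen from where it was at the start of the episode above 0.025 m).
It also fails if it takes over 72 s, if anything falls off the work surface, if the arm or the gripper's body presses on something with over 40 N, if the wrist force passes 120 N, or if a joint passes its speed limit or range.

### The arm

A 7-joint arm with a two-finger parallel gripper is mounted at the origin on a cart in front of the work surface, level with it; the furniture and walls round the work are solid. World frame = base frame: x ahead of the robot, y to its left, z up, the work surface at z = 0. Lengths are in m, angles in rad, forces in N, time in s.
With the tool pointing down it reaches from about 0.4 to 0.875 m from the base axis. Payload 6.5 kg.
Tool frame: the origin (TCP) lies midway between the tips of the shut fingers; the grasp point (between the pads) lies 19 mm behind it; z points along the fingers, y is the direction in which the jaws open and shut (so a half turn about z gives the same grasp; the last joint's range is limited). The gripper opens to 85 mm and grips with 20 to 120 N. Pads are 22 mm wide; open, the fingers measure 114 mm over their backs; the gripper's body (76 mm by 85 mm) begins 54 mm behind the grasp point. The pads swing forward as they close: fully open they stand 13 mm farther back than shut.
Start: joints at [-1.389, 0.536, -0.004, 1.538, 0.003, 1.067, -0.071], TCP at [0.159, 0.63, 0.231] pointing down, gripper open.
Joint ranges: [-2.7, 2.7], [-0.37, 2.16], [-1.27, 1.26], [0.24, 2.4], [-1.31, 4.45], [0.19, 1.91], [-2.76, 2.76]. Speed limits (rad/s): [2.39, 2.39, 3.14, 3.14, 3.14, 3.14, 3.14].

### API

Orientations are given as a 3x3 rotation matrix whose columns are the frame's x, y, z axes.
In Python, from plant import bot gives the robot as it stands.
- The arm moves only by the tool jog_arm, never from a script. Its argument "increments" is a list of rows, each an object with "fingers": the finger opening in mm, from 0 to 85.4; "slide": the shift along the tool's x, y, z in mm, a list of three; "rotation": the turn, a rotation vector about the tool's x, y, z in rad, a list of three. A call has 1 to 20 rows; each row shifts and turns the pose as measured when the row begins, along the tool's axes as they then stand; what a row does not reach is not made up. A row lasts 1/10 s, in which the tool goes at most 50 mm and 8.59 degrees, less where a joint would pass 70% of its speed; a pose out of reach is approached as far as the arm can. A call is refused whole if a number of a shift passes 50 or a number of a turn 0.15, either way. A call with a gripper value outside its range is refused whole. The fingers move at their own pace and stop on an object; "newtons" is the grip in N (left out, the last holds). Time passes only in rows, so rows that do not move let the fingers close. It gives the time, the measured TCP pose, the force and the opening at its end, in the units of the state.
- bot.get_state(): the state, without advancing time (a new reading comes with each control period).
- bot.snapshot(name): name is "scene" or "side" or "wrist"; returns the picture (400x640x3 uint8, red, green, blue); there is no depth.
- bot.calibration(name): a dict with "vertical_fov" (degrees; the focal length in pixels is half the picture's height over the tangent of half this angle, whatever the lens; pixels are square), "cx", "cy" (the principal point, pixels), "cam_to_world" (4x4, takes a point from camera to world coordinates); the wrist camera has in their place "tool_from_camera" (4x4, takes a point from camera to tool coordinates, whose origin is the TCP and whose axes are the flange's). Camera axes: x right, y down, z forward; pixel columns grow to the right and rows downward; lengths in m; the calibration is good to about 2 mm. A picture is of the moment at which its call begins: read the wrist's pose just before it. calibration takes no time and is no camera call.
- bot.close_job(): hands the job in, once; it reports no verdict.
The state is a dict: "time_s": time; "q": joint angles; "dq": joint speeds; "effort": joint torques, N m; "tcp_pos": TCP position; "ee_rot": TCP orientation; "ft_force": force on the tool from outside, world axes, zero at the start; "wrist_torque": the same for the moment, N m; "finger_gap": finger opening in m.
Only numpy, scipy, OpenCV 4.12 (cv2) and the standard library are available. Lean on these libraries where they do the work, as an engineer would, in place of code of your own. Each camera call takes 0.05 s, during which the arm holds its last target. There are 200 camera calls.

## Working session

There is one attempt and no reset: what is moved stays moved. The work goes in short steps, Python scripts to look and compute and a tool call to move; the robot and the scene stay as the last step left them, time stands still between calls to the robot, and variables do not carry over. Pictures are saved under pics/ and viewed, about 8 in all and at most 12, crops included, and the job is handed in when it is done.

Besides the shell and the picture viewer there is one more tool, called after "Call:" in YAML: its name, and indented under it one key for each argument. jog_arm: Moves the arm, as the interface text tells. Its arguments: {"type":"object","properties":{"increments":{"type":"array"},"newtons":{"type":"number"}},"required":["increments"]}

```bash
mkdir -p pics; cat > h.py <<'E'
import numpy as np, cv2
from plant import bot
def snap(n,f,crop=None,k=1):
    s=bot.get_state(); im=bot.snapshot(n)[:,:,::-1]
    cv2.imwrite('pics/full_'+f,im)
    if crop: x0,y0,x1,y1=crop; im=im[y0:y1,x0:x1]
    if k!=1: im=cv2.resize(im,None,fx=k,fy=k,interpolation=cv2.INTER_CUBIC)
    cv2.imwrite('pics/'+f,im); return s
def cam(n,s=None):
    c=bot.calibration(n); f=200/np.tan(np.radians(c['vertical_fov'])/2)
    if 'cam_to_world' in c: T=np.array(c['cam_to_world'])
    else:
        W=np.eye(4); W[:3,:3]=s['ee_rot']; W[:3,3]=s['tcp_pos']; T=W@np.array(c['tool_from_camera'])
    return f,c['cx'],c['cy'],T
def ray(C,u,v):
    f,cx,cy,T=C; return T[:3,3], T[:3,:3]@np.array([(u-cx)/f,(v-cy)/f,1])
def onz(C,u,v,z):
    o,d=ray(C,u,v); return o+d*(z-o[2])/d[2]
def proj(C,p):
    f,cx,cy,T=C; q=T[:3,:3].T@(np.array(p)-T[:3,3]); return np.array([cx+f*q[0]/q[2],cy+f*q[1]/q[2]])
def tri(C1,p1,C2,p2):
    o1,d1=ray(C1,*p1);o2,d2=ray(C2,*p2)
    a=np.linalg.lstsq(np.c_[d1,-d2],o2-o1,rcond=None)[0]
    A=o1+a[0]*d1;B=o2+a[1]*d2; return (A+B)/2,np.linalg.norm(A-B)
E
python3 - <<'E'
from h import *
np.set_printoptions(precision=3,suppress=True)
a=snap('scene','s1.png');b=snap('side','d1.png')
im=np.vstack([cv2.imread('pics/s1.png'),cv2.imread('pics/d1.png')])
s=bot.get_state();print(s)
for n in('scene','side','wrist'):print(n,bot.calibration(n))
E
```

```text
{'time_s': 0.1, 'q': array([-1.389,  0.537, -0.004,  1.539,  0.003,  1.067, -0.071]), 'dq': array([ 0.   ,  0.   ,  0.001, -0.004, -0.001, -0.   , -0.001]), 'effort': array([  0.002, -58.456,   1.052, -25.978,   0.013,   0.005,  -0.   ]), 'tcp_pos': array([0.159, 0.63 , 0.231]), 'ee_rot': array([[-0.969,  0.245, -0.   ],
       [ 0.245,  0.969, -0.001],
       [-0.   , -0.001, -1.   ]]), 'ft_force': array([-0.173, -0.408, -0.25 ]), 'wrist_torque': array([-0.042, -0.015, -0.017]), 'finger_gap': 0.0856311763779651}
scene {'vertical_fov': 43.22809126012755, 'cx': 319.04385430349816, 'cy': 209.45226886668277, 'cam_to_world': array([[ 0.858, -0.196,  0.475, -0.354],
       [-0.513, -0.361,  0.779, -1.423],
       [ 0.019, -0.912, -0.41 ,  0.804],
       [ 0.   ,  0.   ,  0.   ,  1.   ]])}
side {'vertical_fov': 52.72023133285247, 'cx': 320.24846089538113, 'cy': 194.51203994050235, 'cam_to_world': array([[-0.767,  0.575, -0.284,  0.998],
       [ 0.642,  0.689, -0.337,  0.531],
       [ 0.002, -0.441, -0.898,  1.521],
       [ 0.   ,  0.   ,  0.   ,  1.   ]])}
wrist {'vertical_fov': 70.65754884641545, 'cx': 319.5956967015055, 'cy': 199.57248727601296, 'tool_from_camera': array([[ 0.001, -0.951, -0.308,  0.079],
       [ 1.   ,  0.001,  0.   ,  0.   ],
       [ 0.   , -0.308,  0.951, -0.143],
       [ 0.   ,  0.   ,  0.   ,  1.   ]])}
```

View pics/s1.png

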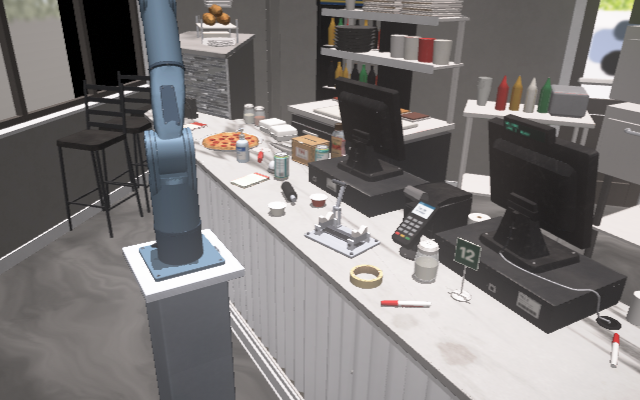

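View pics/d1.png

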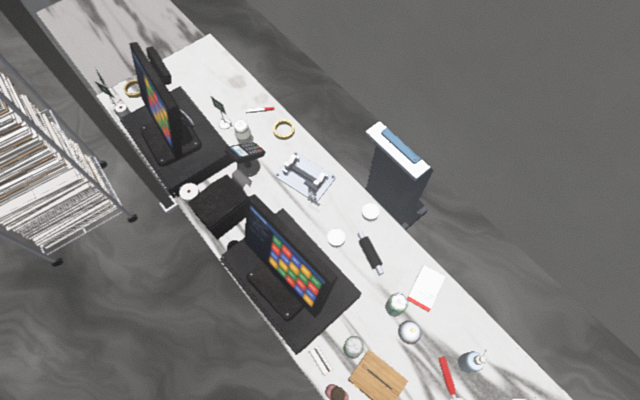

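The scene view shows the stand at (342,236) with the arm leaning back and the roller at (289,190). The side view shows the stand at (306,178) and the roller at (370,254), with white cups at (371,212) and (336,238). Next I'll enlarge both.

```bash
python3 - <<'E'
from h import *
np.set_printoptions(precision=3,suppress=True)
S=cam('scene');D=cam('side')
for p in([0,0,0],[.159,.63,.231],[.6,0,0]):print(p,proj(S,p),proj(D,p))
print(onz(D,305,178,.01),onz(D,370,254,.022),onz(S,342,236,.01),onz(S,289,190,.022))
a=cv2.imread('pics/d1.png')[140:280,265:400];a=cv2.resize(a,None,fx=4.2,fy=4.2,interpolation=cv2.INTER_CUBIC)
cv2.imwrite('pics/d1c.png',a)
E
```

```text
[0, 0, 0] [180.397 256.624] [413.501 135.176]
[0.159, 0.63, 0.231] [167.5   131.914] [529.046 240.431]
[0.6, 0, 0] [338.757 218.146] [310.982 213.138]
[ 0.519 -0.139  0.01 ] [0.54  0.287 0.022] [ 0.519 -0.144  0.01 ] [0.542 0.288 0.022]
```

View pics/d1c.png

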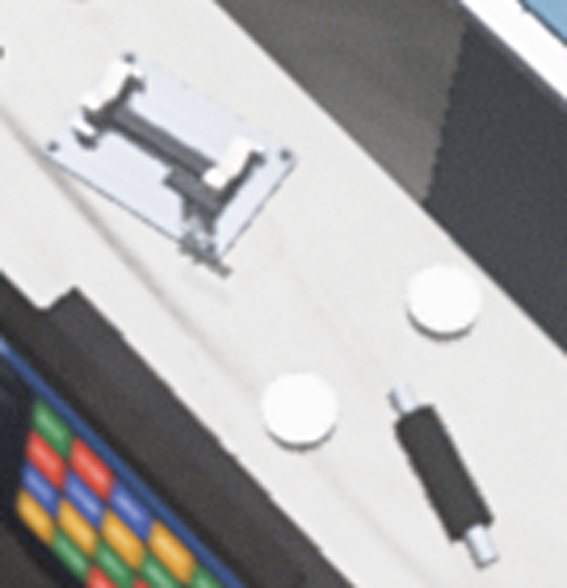

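```bash
python3 - <<'E'
from h import *
np.set_printoptions(precision=3,suppress=True)
D=cam('side');P=lambda u,v,z:onz(D,265+u/4.2,140+v/4.2,z)
a,b=P(402,390,.022),P(485,558,.022);print('roller',a,b,(a+b)/2,np.linalg.norm(a-b),np.degrees(np.arctan2(*(b-a)[1::-1])))
c=[P(*q,.01) for q in[(128,60),(52,147),(218,255),(288,155)]]
print(np.array(c),[np.linalg.norm(c[i]-c[i-1]) for i in range(4)],np.mean(c,0))
e=(c[3]+c[2]-c[0]-c[1])/2;print('stand y dir deg',np.degrees(np.arctan2(e[1],e[0])))
print('cups',P(443,300,.034),P(299,410,.034))
print('bar',P(225,268,.17),P(185,245,.17))
E
```

```text
roller [0.509 0.199 0.022] [0.56  0.366 0.022] [0.534 0.283 0.022] 0.17446136997755066 72.88136861087159
[[ 0.477 -0.258  0.01 ]
 [ 0.6   -0.226  0.01 ]
 [ 0.548 -0.024  0.01 ]
 [ 0.422 -0.065  0.01 ]] [np.float64(0.20020569765058535), np.float64(0.12770801349616911), np.float64(0.2082571372130965), np.float64(0.13265611844458128)] [ 0.512 -0.143  0.01 ]
stand y dir deg 105.12309094490969
cups [0.42  0.159 0.034] [0.599 0.155 0.034]
bar [0.599 0.048 0.17 ] [0.612 0.008 0.17 ]
```

Call:
jog_arm:
  increments:
    - {"fingers":85,"slide":[0,0,0],"rotation":[0,0,0.147]}
    - {"fingers":85,"slide":[0,0,0],"rotation":[0,0,0.147]}
    - {"fingers":85,"slide":[0,0,0],"rotation":[0,0,0.147]}
    - {"fingers":85,"slide":[0,0,0],"rotation":[0,0,0.147]}
    - {"fingers":85,"slide":[0,0,0],"rotation":[0,0,0.147]}
    - {"fingers":85,"slide":[0,0,0],"rotation":[0,0,0.147]}
    - {"fingers":85,"slide":[0,0,0],"rotation":[0,0,0.147]}
    - {"fingers":85,"slide":[0,0,0],"rotation":[0,0,0.147]}
    - {"fingers":85,"slide":[0,0,0],"rotation":[0,0,0.147]}
    - {"fingers":85,"slide":[0,0,0],"rotation":[0,0,0.147]}
    - {"fingers":85,"slide":[0,0,0],"rotation":[0,0,0.147]}

```text
time_s: 1.2
tcp_pos: [0.1582, 0.6255, 0.2247]
ee_rot: [[0.323, 0.946, -0.003], [0.946, -0.323, -0.012], [-0.013, 0.001, -1.0]]
ft_force: [-0.6, -0.5, -0.4]
finger_gap: 0.0849
```

Call:
jog_arm:
  increments:
    - {"fingers":85,"slide":[-17,35,1],"rotation":[0,0,0]}
    - {"fingers":85,"slide":[-17,35,2],"rotation":[0,0,0]}
    - {"fingers":85,"slide":[-17,35,2],"rotation":[0,0,0]}
    - {"fingers":85,"slide":[-17,35,2],"rotation":[0,0,0]}
    - {"fingers":85,"slide":[-17,35,2],"rotation":[0,0,0]}
    - {"fingers":85,"slide":[-17,35,2],"rotation":[0,0,0]}
    - {"fingers":85,"slide":[-17,35,2],"rotation":[0,0,0]}
    - {"fingers":85,"slide":[-17,35,2],"rotation":[0,0,0]}
    - {"fingers":85,"slide":[-17,35,2],"rotation":[0,0,0]}
    - {"fingers":85,"slide":[-17,35,2],"rotation":[0,0,0]}
    - {"fingers":85,"slide":[-17,35,2],"rotation":[0,0,0]}
    - {"fingers":85,"slide":[-17,35,2],"rotation":[0,0,0]}

```text
time_s: 2.4
tcp_pos: [0.4924, 0.2885, 0.1988]
ee_rot: [[0.313, 0.95, -0.01], [0.95, -0.313, -0.016], [-0.018, -0.004, -1.0]]
ft_force: [0.5, -0.2, 0.6]
finger_gap: 0.0851
```

Call:
jog_arm:
  increments:
    - {"fingers":85,"slide":[8,35,0],"rotation":[0,0,0]}
    - {"fingers":85,"slide":[0,0,0],"rotation":[0,0,0]}
    - {"fingers":85,"slide":[0,0,0],"rotation":[0,0,0]}

```text
time_s: 2.7
tcp_pos: [0.5327, 0.2772, 0.1975]
ee_rot: [[0.322, 0.947, -0.009], [0.946, -0.322, -0.02], [-0.022, -0.003, -1.0]]
ft_force: [0.2, 0.5, -0.1]
finger_gap: 0.085
```

```bash
python3 - <<'E'
from h import *
np.set_printoptions(precision=4,suppress=True)
s=snap('wrist','w1.png');print(s['tcp_pos'],s['ee_rot'],np.abs(s['dq']).max())
np.save('w1.npy',np.c_[s['ee_rot'],s['tcp_pos']])
E
```

```text
[0.5327 0.2772 0.1975] [[ 0.3223  0.9466 -0.0095]
 [ 0.9464 -0.3224 -0.0198]
 [-0.0219 -0.0026 -0.9998]] 0.030539278226783685
```

View pics/w1.png

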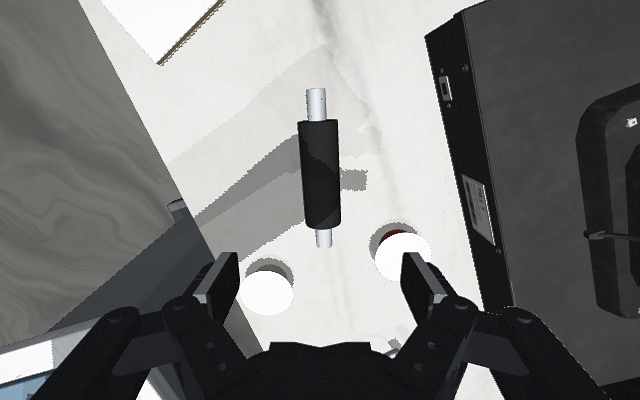

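```bash
python3 - <<'E'
from h import *
np.set_printoptions(precision=4,suppress=True)
w=np.load('w1.npy');s=dict(ee_rot=w[:,:3],tcp_pos=w[:,3]);W=cam('wrist',s)
g=cv2.cvtColor(cv2.imread('pics/full_w1.png'),cv2.COLOR_BGR2GRAY)
m=[]
for v in (135,150,165,180,195,210):
    r=np.where(g[v,290:350]<60)[0]; m.append((290+r.min(),290+r.max()+1,v)); 
print(m)
p=[onz(W,(a+b)/2,v,.022) for a,b,v in m]; L=[np.linalg.norm(onz(W,a,v,.026)-onz(W,b,v,.026)) for a,b,v in m]
p=np.array(p);print(p,L)
e=[onz(W,319,121,.04),onz(W,321.5,227,.035),onz(W,316,89,.026),onz(W,325,247,.026)]
print(np.array(e),np.linalg.norm(e[0]-e[1]),np.linalg.norm(e[2]-e[3]),(e[0]+e[1])/2,(e[2]+e[3])/2)
d=p[0]-p[-1];print('dir',np.degrees(np.arctan2(d[1],d[0])), np.degrees(np.arctan2(*(e[2]-e[3])[1::-1])))
print('toolx',np.degrees(np.arctan2(.9464,.3223)))
E
```

```text
[(np.int64(298), np.int64(338), 135), (np.int64(300), np.int64(338), 150), (np.int64(301), np.int64(339), 165), (np.int64(302), np.int64(340), 180), (np.int64(303), np.int64(340), 195), (np.int64(305), np.int64(340), 210)]
[[0.5455 0.3229 0.022 ]
 [0.5413 0.307  0.022 ]
 [0.5369 0.2905 0.022 ]
 [0.5323 0.2733 0.022 ]
 [0.527  0.2558 0.022 ]
 [0.5221 0.2374 0.022 ]] [np.float64(0.04346872959432743), np.float64(0.042017265277965635), np.float64(0.04276493292728155), np.float64(0.04353969253293407), np.float64(0.04317665697409958), np.float64(0.04161055123620913)]
[[0.5518 0.3377 0.04  ]
 [0.5156 0.2222 0.035 ]
 [0.5588 0.3681 0.026 ]
 [0.5097 0.1909 0.026 ]] 0.12119415567815078 0.18383423323025228 [0.5337 0.28   0.0375] [0.5343 0.2795 0.026 ]
dir 74.66381060525252 74.52833514560052
toolx 71.19353543497417
```

Call:
jog_arm:
  increments:
    - {"fingers":85,"slide":[2.6,0.8,0],"rotation":[-0.003,0.022,-0.059]}
    - {"fingers":85,"slide":[0,0,25],"rotation":[0,0,0]}
    - {"fingers":85,"slide":[0,0,25],"rotation":[0,0,0]}
    - {"fingers":85,"slide":[0,0,25],"rotation":[0,0,0]}
    - {"fingers":85,"slide":[0,0,25],"rotation":[0,0,0]}
    - {"fingers":85,"slide":[0,0,25],"rotation":[0,0,0]}
    - {"fingers":85,"slide":[0,0,25],"rotation":[0,0,0]}
    - {"fingers":85,"slide":[0,0,0],"rotation":[0,0,0]}

```text
time_s: 3.55
tcp_pos: [0.5243, 0.2906, 0.0434]
ee_rot: [[0.248, 0.969, -0.004], [0.969, -0.248, 0.007], [0.006, -0.005, -1.0]]
ft_force: [-0.7, -0.2, -0.3]
finger_gap: 0.085
```

Call:
jog_arm:
  increments:
    - {"fingers":85,"slide":[-8,12,0],"rotation":[-0.005,-0.005,0.017]}
    - {"fingers":85,"slide":[0,0,0],"rotation":[0,0,0]}
    - {"fingers":85,"slide":[0,0,14],"rotation":[0,0,0]}
    - {"fingers":85,"slide":[0,0,14],"rotation":[0,0,0]}
    - {"fingers":85,"slide":[0,0,0],"rotation":[0,0,0]}

```text
time_s: 4.05
tcp_pos: [0.5359, 0.2817, 0.0175]
ee_rot: [[0.263, 0.965, 0.005], [0.965, -0.263, 0.004], [0.005, 0.004, -1.0]]
ft_force: [0.5, 0.6, -0.0]
finger_gap: 0.085
```

Call:
jog_arm:
  increments:
    - {"fingers":85,"slide":[-2.5,-1,8],"rotation":[-0.004,0.005,0]}
    - {"fingers":85,"slide":[0,0,8],"rotation":[0,0,0]}
    - {"fingers":60,"slide":[0,0,0],"rotation":[0,0,0]}
    - {"fingers":50,"slide":[0,0,0],"rotation":[0,0,0]}
  newtons: 60

```text
time_s: 4.45
tcp_pos: [0.5339, 0.2793, -0.0004]
ee_rot: [[0.263, 0.965, 0.01], [0.965, -0.263, 0.008], [0.01, 0.007, -1.0]]
ft_force: [1.1, 0.1, -0.2]
finger_gap: 0.0586
```

Call:
jog_arm:
  increments:
    - {"fingers":36,"slide":[0,0,-1],"rotation":[0,0,0]}
    - {"fingers":36,"slide":[0,0,0],"rotation":[0,0,0]}
    - {"fingers":36,"slide":[0,0,0],"rotation":[0,0,0]}
    - {"fingers":36,"slide":[0,0,0],"rotation":[0,0,0]}
    - {"fingers":36,"slide":[0,0,0],"rotation":[0,0,0]}
  newtons: 45

```text
time_s: 4.95
tcp_pos: [0.5339, 0.2793, 0.0009]
ee_rot: [[0.263, 0.965, 0.01], [0.965, -0.263, 0.008], [0.01, 0.007, -1.0]]
ft_force: [-0.2, 0.8, -2.7]
finger_gap: 0.0427
```

Call:
jog_arm:
  increments:
    - {"fingers":36,"slide":[0,0,-10],"rotation":[0,0,0]}
    - {"fingers":36,"slide":[0,0,-25],"rotation":[0,0,0]}
    - {"fingers":36,"slide":[0,0,-30],"rotation":[0,0,0]}
    - {"fingers":36,"slide":[0,0,-35],"rotation":[0,0,-0.05]}
    - {"fingers":36,"slide":[0,0,-35],"rotation":[0,0,-0.09]}
    - {"fingers":36,"slide":[0,0,-35],"rotation":[0,0,-0.09]}
    - {"fingers":36,"slide":[0,0,-30],"rotation":[0,0,-0.09]}
    - {"fingers":36,"slide":[0,0,-10],"rotation":[0,0,-0.09]}
    - {"fingers":36,"slide":[0,0,0],"rotation":[0,0,-0.09]}
    - {"fingers":36,"slide":[0,0,0],"rotation":[0,0,0]}

```text
time_s: 5.95
tcp_pos: [0.5226, 0.273, 0.2156]
ee_rot: [[-0.25, 0.968, -0.009], [0.968, 0.25, -0.004], [-0.002, -0.01, -1.0]]
ft_force: [0.0, -0.5, -8.7]
finger_gap: 0.043
```

Call:
jog_arm:
  increments:
    - {"fingers":36,"slide":[-15,-8,0],"rotation":[0,0,0]}
    - {"fingers":36,"slide":[-32,-16,0],"rotation":[0,0,0]}
    - {"fingers":36,"slide":[-32,-16,0],"rotation":[0,0,0]}
    - {"fingers":36,"slide":[-32,-16,0],"rotation":[0,0,0]}
    - {"fingers":36,"slide":[-32,-16,0],"rotation":[0,0,0]}
    - {"fingers":36,"slide":[-32,-16,0],"rotation":[0,0,0]}
    - {"fingers":36,"slide":[-32,-16,0],"rotation":[0,0,0]}
    - {"fingers":36,"slide":[-32,-16,0],"rotation":[0,0,0]}
    - {"fingers":36,"slide":[-32,-16,0],"rotation":[0,0,0]}
    - {"fingers":36,"slide":[-32,-16,0],"rotation":[0,0,0]}
    - {"fingers":36,"slide":[-32,-16,0],"rotation":[0,0,0]}
    - {"fingers":36,"slide":[-32,-16,0],"rotation":[0,0,0]}
    - {"fingers":36,"slide":[-32,-16,0],"rotation":[0,0,0]}
    - {"fingers":36,"slide":[-20,-10,0],"rotation":[0,0,0]}
    - {"fingers":36,"slide":[0,0,0],"rotation":[0,0,0]}
    - {"fingers":36,"slide":[0,0,0],"rotation":[0,0,0]}

```text
time_s: 7.55
tcp_pos: [0.3954, -0.2009, 0.2123]
ee_rot: [[-0.204, 0.978, -0.032], [0.979, 0.204, -0.003], [0.004, -0.031, -0.999]]
ft_force: [0.2, 0.8, -8.6]
finger_gap: 0.0425
```

```bash
python3 - <<'E'
from h import *
np.set_printoptions(precision=4,suppress=True)
s=snap('wrist','w2.png',(170,0,640,400),1.6);print(s['tcp_pos'],s['ee_rot'],np.abs(s['dq']).max())
np.save('w2.npy',np.c_[s['ee_rot'],s['tcp_pos']])
E
```

```text
[ 0.3954 -0.2009  0.2123] [[-0.2042  0.9784 -0.0316]
 [ 0.9789  0.2042 -0.0027]
 [ 0.0038 -0.0315 -0.9995]] 0.02086510421988904
```

View pics/w2.png

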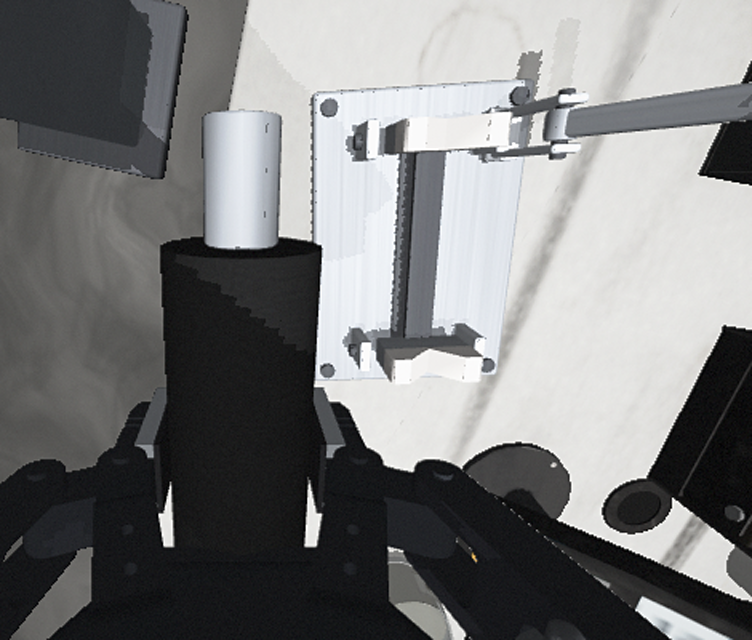

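```bash
python3 - <<'E'
from h import *
from scipy.optimize import least_squares
np.set_printoptions(precision=4,suppress=True)
w=np.load('w2.npy');s=dict(ee_rot=w[:,:3],tcp_pos=w[:,3]);W=cam('wrist',s)
px=np.array([(315,93),(530,80),(496,375),(316,380)])/1.6+[170,0]
c=np.array([onz(W,*p,.01) for p in px]);print(c,[np.linalg.norm(c[i]-c[i-1]) for i in range(4)])
L=np.array([[-.075,.11],[.075,.11],[.075,-.11],[-.075,-.11]])
def T(p,l): 
    co,si=np.cos(p[2]),np.sin(p[2]); return p[:2]+l@np.array([[co,si],[-si,co]])
r=least_squares(lambda p:(T(p,L)-c[:,:2]).ravel(),[.51,-.14,.26]);print(r.x,np.degrees(r.x[2]),r.fun.reshape(4,2))
np.save('stand.npy',r.x)
# roller in tool: rubber edges crop y=260; journal far end
R=w[:,:3];Tm=cam('wrist',s)
# project predicted seated roller points for check
for nm,l,z in [('blockL top ctr',[0,.075],.067),('blockR',[0,-.075],.067),('R front face y-84 z63',[0,-.084],.063),('hinge',[.054,.075],.078)]:
    q=np.r_[T(r.x,np.array([l]))[0],z]; print(nm,(proj(W,q)-[170,0])*1.6)
a=cv2.imread('pics/full_w2.png');b=cv2.resize(a[60:250,370:540],None,fx=4.2/1.35,fy=4.2/1.35,interpolation=cv2.INTER_CUBIC);cv2.imwrite('pics/w2c.png',b)
E
```

```text
[[ 0.4128 -0.0616  0.01  ]
 [ 0.5522 -0.0249  0.01  ]
 [ 0.6111 -0.2346  0.01  ]
 [ 0.469  -0.2714  0.01  ]] [np.float64(0.21721562503598257), np.float64(0.14416884594298388), np.float64(0.21782971816110233), np.float64(0.14680420903131192)]
[ 0.5113 -0.1481  0.2639] 15.121193313710963 [[-0.0026  0.0001]
 [ 0.0028  0.0025]
 [ 0.0012 -0.0001]
 [-0.0014 -0.0025]]
blockL top ctr [452.5883 132.4005]
blockR [433.6633 368.1863]
R front face y-84 z63 [430.557  377.6707]
hinge [560.0801 124.4107]
```

View pics/w2c.png

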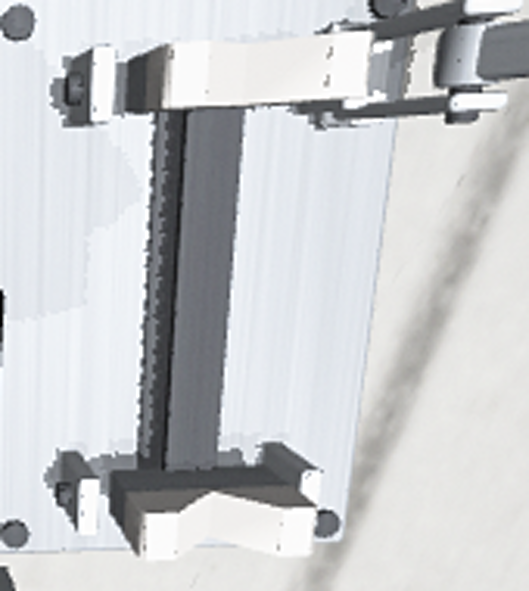

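```bash
python3 - <<'E'
from h import *
np.set_printoptions(precision=4,suppress=True)
w=np.load('w2.npy');s=dict(ee_rot=w[:,:3],tcp_pos=w[:,3]);W=cam('wrist',s)
p=np.load('stand.npy');co,si=np.cos(p[2]),np.sin(p[2]);A=np.array([[co,-si,0],[si,co,0],[0,0,1]])
def ony(u,v,y):
    o,d=ray(W,370+u/3.111,60+v/3.111);o=A.T@(o-[p[0],p[1],0]);d=A.T@d;return o+d*(y-o[1])/d[1]
for n,u,v,y in[('Vbot+',215,492,-.066),('Vbot-',212,537,-.084),('Ltop+',182,517,-.066),('Louter+',135,516,-.066),('Ltop-',178,555,-.084),('Louter-',145,558,-.084),('Router-',312,553,-.084),('Router+',315,505,-.066),('Rtop-',248,548,-.084),
 ('Lblk outer -',162,108,.066),('Lblk Router -',368,94,.066)]:print(n,ony(u,v,y)*1e3)
# widths at z 67 alternative
for u,v in[(135,516),(182,517),(145,558),(312,553),(315,505)]:
    q=onz(W,370+u/3.111,60+v/3.111,.067);print((A.T@(q-[p[0],p[1],0]))*1e3)
# journal held: tool-frame location
R=w[:,:3];t=w[:,3]
print('tool yaw err deg',np.degrees(np.arctan2(R[1,0],R[0,0]))-90-np.degrees(p[2]))
E
```

```text
Vbot+ [  1.9008 -66.      54.3372]
Vbot- [  2.2069 -84.      53.9861]
Ltop+ [-16.831  -66.      75.4288]
Louter+ [-31.9679 -66.      73.0372]
Ltop- [-14.6423 -84.      67.7834]
Louter- [-26.6121 -84.      69.1914]
Router- [ 30.8079 -84.      70.0906]
Router+ [ 30.164  -66.      69.6717]
Rtop- [ 11.1482 -84.      64.2613]
Lblk outer - [-29.1174  66.      70.9998]
Lblk Router - [24.137  66.     84.6231]
[-30.1611 -68.6531  67.    ]
[-13.8313 -69.7357  67.    ]
[-25.924  -85.0879  67.    ]
[ 32.4033 -85.5391  67.    ]
[ 31.5351 -67.1603  67.    ]
tool yaw err deg -3.3373150149283806
```

Call:
jog_arm:
  increments:
    - {"fingers":36,"slide":[0,0,0],"rotation":[-0.032,-0.004,-0.058]}
    - {"fingers":36,"slide":[4,21,0],"rotation":[0,0,0]}
    - {"fingers":36,"slide":[4,27,0],"rotation":[0,0,0]}
    - {"fingers":36,"slide":[4,27,0],"rotation":[0,0,0]}
    - {"fingers":36,"slide":[4,27,0],"rotation":[0,0,0]}
    - {"fingers":36,"slide":[4,23,0],"rotation":[0,0,0]}
    - {"fingers":36,"slide":[0,0,0],"rotation":[0,0,0]}
    - {"fingers":36,"slide":[0,0,0],"rotation":[0,0,0]}

```text
time_s: 8.4
tcp_pos: [0.5134, -0.1346, 0.2091]
ee_rot: [[-0.269, 0.963, -0.006], [0.963, 0.269, 0.008], [0.009, -0.004, -1.0]]
ft_force: [-1.1, -0.3, -9.1]
finger_gap: 0.0427
```

```bash
cat >> h.py <<'E'
def err(tx,ty,tz,pitch_ok=True):
    "remaining move to world target, tool axes mm; rotvec to upright, tool x at stand yaw+90"
    s=bot.get_state();R=s['ee_rot'];p=np.load('stand.npy')
    a=p[2]+np.pi/2;Rd=np.array([[np.cos(a),np.sin(a),0],[np.sin(a),-np.cos(a),0],[0,0,-1]])
    import scipy.spatial.transform as st
    print('t',round(s['time_s'],2),'tcp',s['tcp_pos'].round(4),'F',s['ft_force'].round(1),'M',s['wrist_torque'].round(2),'gap',round(s['finger_gap'],4))
    print('slide(target axes)',(Rd.T@(np.array([tx,ty,tz])-s['tcp_pos'])*1e3).round(1),'rot',st.Rotation.from_matrix(R.T@Rd).as_rotvec().round(4),'q7',s['q'].round(2))
E
python3 - <<'E'
from h import *
w=np.load('w2.npy');s=dict(ee_rot=w[:,:3],tcp_pos=w[:,3]);W=cam('wrist',s)
for q in([.092,0,-.031],[.06,0,-.021],[.06,.022,-.021],[.06,-.022,-.021]):print((proj(W,w[:,:3]@np.array(q)+w[:,3])-[170,0])*1.6)
err(.5132,-.1476,.2)
E
```

```text
[239.52082453 116.02611406]
[239.36315028 249.51572743]
[320.76403747 249.63803379]
[157.97325148 249.39343758]
t 8.4 tcp [ 0.5134 -0.1346  0.2091] F [-1.1 -0.3 -9.1] M [-0.09 -0.   -0.01] gap 0.0427
slide(target axes) [-12.5  -3.5   9.1] rot [-0.0039 -0.0092  0.0088] q7 [-0.2   0.39  0.48  1.89 -0.23  0.92  0.66]
```

Call:
jog_arm:
  increments:
    - {"fingers":36,"slide":[-12,-4,0],"rotation":[-0.004,-0.009,0.009]}
    - {"fingers":36,"slide":[0,0,20],"rotation":[0,0,0]}
    - {"fingers":36,"slide":[0,0,25],"rotation":[0,0,0]}
    - {"fingers":36,"slide":[0,0,25],"rotation":[0,0,0]}
    - {"fingers":36,"slide":[0,0,25],"rotation":[0,0,0]}
    - {"fingers":36,"slide":[0,0,20],"rotation":[0,0,0]}
    - {"fingers":36,"slide":[0,0,5],"rotation":[0,0,0]}
    - {"fingers":36,"slide":[0,0,0],"rotation":[0,0,0]}

```text
time_s: 9.2
tcp_pos: [0.5088, -0.1517, 0.0863]
ee_rot: [[-0.254, 0.967, 0.0], [0.967, 0.254, -0.003], [-0.003, -0.0, -1.0]]
ft_force: [-0.6, -0.3, -8.5]
finger_gap: 0.0428
```

```bash
python3 -c "
from h import *
err(.5132,-.1476,.066)"
```

```text
t 9.2 tcp [ 0.5088 -0.1517  0.0863] F [-0.6 -0.3 -8.5] M [ 0.01 -0.   -0.01] gap 0.0428
slide(target axes) [ 2.9  5.3 20.3] rot [-0.0003  0.0029 -0.0074] q7 [-0.1   0.58  0.4   1.97 -0.35  0.65  0.77]
```

Call:
jog_arm:
  increments:
    - {"fingers":36,"slide":[3,5,0],"rotation":[0,0.003,-0.007]}
    - {"fingers":36,"slide":[0,0,0],"rotation":[0,0,0]}
    - {"fingers":36,"slide":[0,0,10],"rotation":[0,0,0]}
    - {"fingers":36,"slide":[0,0,10],"rotation":[0,0,0]}
    - {"fingers":36,"slide":[0,0,0],"rotation":[0,0,0]}
    - {"fingers":36,"slide":[0,0,0],"rotation":[0,0,0]}

```text
time_s: 9.8
tcp_pos: [0.516, -0.1481, 0.0683]
ee_rot: [[-0.261, 0.965, 0.006], [0.965, 0.261, -0.001], [-0.002, 0.006, -1.0]]
ft_force: [-0.9, -1.0, -7.8]
finger_gap: 0.0427
```

```bash
python3 - <<'E'
from h import *
err(.5132,-.1476,.056)
s=snap('scene','s2.png',(270,150,420,262),5)
E
```

```text
t 9.8 tcp [ 0.516  -0.1481  0.0683] F [-0.9 -1.  -7.8] M [ 0.01  0.03 -0.  ] gap 0.0427
slide(target axes) [ 1.2 -2.6 12.3] rot [0.0055 0.0024 0.    ] q7 [-0.09  0.61  0.37  1.97 -0.37  0.62  0.79]
```

View pics/s2.png

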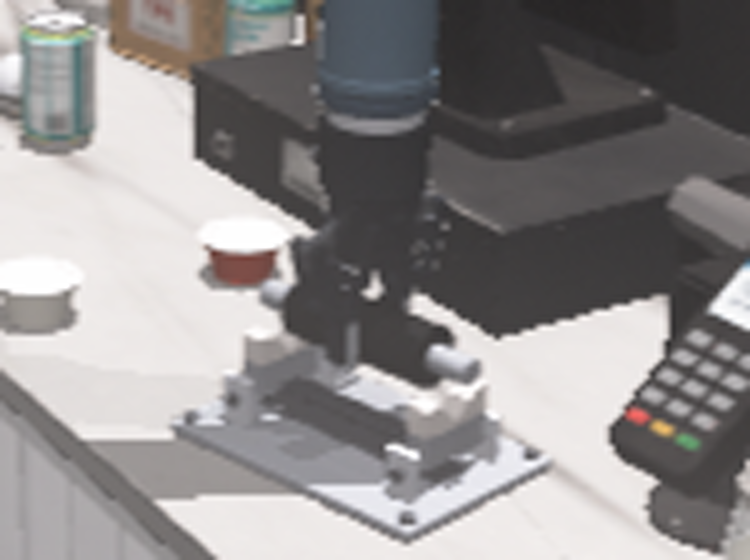

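The scene view shows the roller just above both white notches, square to the stand, with the right journal at (455,362) and its V at about (445,400). I'll lower it now in small steps.

Call:
jog_arm:
  increments:
    - {"fingers":36,"slide":[1.2,-2.6,0],"rotation":[0.005,0.002,0]}
    - {"fingers":36,"slide":[0,0,0],"rotation":[0,0,0]}
    - {"fingers":36,"slide":[0,0,4],"rotation":[0,0,0]}
    - {"fingers":36,"slide":[0,0,4],"rotation":[0,0,0]}
    - {"fingers":36,"slide":[0,0,4],"rotation":[0,0,0]}
    - {"fingers":36,"slide":[0,0,1],"rotation":[0,0,0]}

```text
time_s: 10.45
tcp_pos: [0.5131, -0.1477, 0.0546]
ee_rot: [[-0.261, 0.965, 0.001], [0.965, 0.261, -0.0], [-0.001, 0.001, -1.0]]
ft_force: [-1.0, -0.5, -9.0]
finger_gap: 0.0428
```

```bash
python3 -c "
from h import *
err(.5132,-.1476,.046)"
```

```text
t 10.45 tcp [ 0.5131 -0.1477  0.0546] F [-1.  -0.5 -9. ] M [-0.02  0.03  0.04] gap 0.0428
slide(target axes) [0.1 0.1 8.6] rot [ 0.0007  0.0005 -0.    ] q7 [-0.08  0.64  0.36  1.97 -0.38  0.6   0.8 ]
```

Aligned within 0.2 mm and still free. Next, steps of 1.5 mm.

Call:
jog_arm:
  increments:
    - {"fingers":36,"slide":[0,0,1.5],"rotation":[0,0,0]}
    - {"fingers":36,"slide":[0,0,1.5],"rotation":[0,0,0]}
    - {"fingers":36,"slide":[0,0,1],"rotation":[0,0,0]}

```text
time_s: 10.75
tcp_pos: [0.5131, -0.1478, 0.0501]
ee_rot: [[-0.261, 0.965, 0.001], [0.965, 0.261, -0.0], [-0.0, 0.0, -1.0]]
ft_force: [0.9, -0.1, -8.3]
finger_gap: 0.0426
```

Call:
jog_arm:
  increments:
    - {"fingers":36,"slide":[0,0,1],"rotation":[0,0,0]}
    - {"fingers":36,"slide":[0,0,1],"rotation":[0,0,0]}

```text
time_s: 10.95
tcp_pos: [0.5132, -0.1478, 0.048]
ee_rot: [[-0.261, 0.965, 0.001], [0.965, 0.261, -0.0], [-0.001, 0.001, -1.0]]
ft_force: [-0.2, 0.2, -9.1]
finger_gap: 0.0426
```

Call:
jog_arm:
  increments:
    - {"fingers":36,"slide":[0,0,1],"rotation":[0,0,0]}

```text
time_s: 11.05
tcp_pos: [0.5132, -0.1478, 0.0469]
ee_rot: [[-0.261, 0.965, 0.001], [0.965, 0.261, -0.0], [-0.001, 0.001, -1.0]]
ft_force: [0.3, 0.2, -8.1]
finger_gap: 0.043
```

Call:
jog_arm:
  increments:
    - {"fingers":36,"slide":[0,0,0.8],"rotation":[0,0,0]}

```text
time_s: 11.15
tcp_pos: [0.5131, -0.1479, 0.0463]
ee_rot: [[-0.261, 0.965, 0.001], [0.965, 0.261, -0.0], [-0.0, 0.001, -1.0]]
ft_force: [-3.1, 0.1, -1.0]
finger_gap: 0.043
```

Call:
jog_arm:
  increments:
    - {"fingers":36,"slide":[0,0,0.8],"rotation":[0,0,0]}

```text
time_s: 11.25
tcp_pos: [0.5129, -0.1481, 0.0459]
ee_rot: [[-0.261, 0.965, 0.0], [0.965, 0.261, -0.0], [-0.0, 0.0, -1.0]]
ft_force: [-4.9, 1.1, 4.1]
finger_gap: 0.0429
```

Call:
jog_arm:
  increments:
    - {"fingers":36,"slide":[0,0,0.6],"rotation":[0,0,0]}

```text
time_s: 11.35
tcp_pos: [0.5126, -0.1482, 0.0456]
ee_rot: [[-0.26, 0.966, -0.0], [0.966, 0.26, 0.0], [0.0, -0.0, -1.0]]
ft_force: [-5.0, 1.4, 2.0]
finger_gap: 0.0428
```

Call:
jog_arm:
  increments:
    - {"fingers":36,"slide":[0,-0.6,0],"rotation":[0,0,0]}
    - {"fingers":36,"slide":[0,0,0],"rotation":[0,0,0]}

```text
time_s: 11.55
tcp_pos: [0.5126, -0.1482, 0.0457]
ee_rot: [[-0.261, 0.965, 0.001], [0.965, 0.261, 0.0], [-0.0, 0.001, -1.0]]
ft_force: [-1.9, 0.5, -5.6]
finger_gap: 0.0425
```

```bash
python3 -c "
from h import *
err(.5113,-.1481,.0456)"
```

```text
t 11.55 tcp [ 0.5126 -0.1482  0.0457] F [-1.9  0.5 -5.6] M [0.01 0.33 0.07] gap 0.0425
slide(target axes) [ 0.4 -1.2  0.1] rot [ 0.0012  0.0002 -0.0002] q7 [-0.07  0.65  0.35  1.97 -0.39  0.58  0.8 ]
```

Call:
jog_arm:
  increments:
    - {"fingers":36,"slide":[0,-0.5,0.5],"rotation":[0,0,0]}

```text
time_s: 11.65
tcp_pos: [0.5126, -0.1483, 0.0456]
ee_rot: [[-0.261, 0.965, 0.002], [0.965, 0.261, 0.0], [-0.0, 0.002, -1.0]]
ft_force: [-2.4, 1.7, 6.0]
finger_gap: 0.0427
```

Call:
jog_arm:
  increments:
    - {"fingers":36,"slide":[0,-0.5,0.5],"rotation":[0,0,0]}

```text
time_s: 11.75
tcp_pos: [0.5127, -0.1483, 0.0456]
ee_rot: [[-0.261, 0.965, 0.003], [0.965, 0.261, 0.001], [-0.0, 0.003, -1.0]]
ft_force: [-1.8, 2.0, 5.7]
finger_gap: 0.0427
```

Call:
jog_arm:
  increments:
    - {"fingers":36,"slide":[0,-0.3,0.4],"rotation":[0,0,0]}

```text
time_s: 11.85
tcp_pos: [0.5126, -0.1483, 0.0456]
ee_rot: [[-0.261, 0.965, 0.003], [0.965, 0.261, 0.001], [-0.0, 0.004, -1.0]]
ft_force: [-2.5, 1.0, 4.5]
finger_gap: 0.0426
```

```bash
python3 -c "
from h import *
err(.5113,-.1481,.0456)"
```

```text
t 11.85 tcp [ 0.5126 -0.1483  0.0456] F [-2.5  1.   4.5] M [0.43 0.69 0.02] gap 0.0426
slide(target axes) [ 0.5 -1.2 -0. ] rot [ 0.0035  0.0001 -0.    ] q7 [-0.07  0.65  0.35  1.98 -0.39  0.58  0.81]
```

Call:
jog_arm:
  increments:
    - {"fingers":36,"slide":[0,0,0],"rotation":[0,0,0]}
    - {"fingers":42,"slide":[0,0,0],"rotation":[0,0,0]}
    - {"fingers":44,"slide":[0,0,0],"rotation":[0,0,0]}
    - {"fingers":46,"slide":[0,0,0],"rotation":[0,0,0]}
    - {"fingers":50,"slide":[0,0,0],"rotation":[0,0,0]}
    - {"fingers":60,"slide":[0,0,0],"rotation":[0,0,0]}
    - {"fingers":70,"slide":[0,0,0],"rotation":[0,0,0]}
    - {"fingers":75,"slide":[0,0,0],"rotation":[0,0,0]}

```text
time_s: 12.65
tcp_pos: [0.5153, -0.1498, 0.0462]
ee_rot: [[-0.26, 0.966, 0.009], [0.966, 0.26, -0.002], [-0.004, 0.008, -1.0]]
ft_force: [0.2, -0.2, 0.2]
finger_gap: 0.0749
```

```bash
python3 -c "
from h import *
err(.5113,-.1481,.0456)"
```

```text
t 12.65 tcp [ 0.5153 -0.1498  0.0462] F [ 0.2 -0.2  0.2] M [-0.01  0.02  0.03] gap 0.0749
slide(target axes) [ 2.6 -3.4  0.6] rot [ 0.008   0.0042 -0.0007] q7 [-0.07  0.65  0.35  1.97 -0.39  0.57  0.81]
```

Call:
jog_arm:
  increments:
    - {"fingers":80,"slide":[0,-3,0],"rotation":[0.008,0.004,0]}
    - {"fingers":85,"slide":[0,0,0],"rotation":[0,0,0]}
    - {"fingers":85,"slide":[0,0,-15],"rotation":[0,0,0]}
    - {"fingers":85,"slide":[0,0,-25],"rotation":[0,0,0]}
    - {"fingers":85,"slide":[0,0,-30],"rotation":[0,0,0]}
    - {"fingers":70,"slide":[0,0,-30],"rotation":[0,0,0]}
    - {"fingers":50,"slide":[0,0,-30],"rotation":[0,0,0]}
    - {"fingers":45,"slide":[0,0,-30],"rotation":[0,0,0]}
    - {"fingers":45,"slide":[0,0,-10],"rotation":[0,0,0]}
    - {"fingers":45,"slide":[0,0,0],"rotation":[0,0,0]}
    - {"fingers":45,"slide":[0,0,0],"rotation":[0,0,0]}

```text
time_s: 13.75
tcp_pos: [0.5112, -0.1513, 0.2286]
ee_rot: [[-0.258, 0.966, 0.001], [0.966, 0.258, 0.0], [0.0, 0.001, -1.0]]
ft_force: [-0.2, -0.5, -0.4]
finger_gap: 0.0447
```

```bash
python3 - <<'E'
from h import *
np.set_printoptions(precision=4,suppress=True)
err(.5113,-.1481,.22)
s=snap('wrist','w3.png',(200,0,620,300),1.9)
w=np.c_[s['ee_rot'],s['tcp_pos']];np.save('w3.npy',w);print(w)
W=cam('wrist',s);p=np.load('stand.npy');co,si=np.cos(p[2]),np.sin(p[2])
f=lambda x,y,z:np.array([p[0]+co*x-si*y,p[1]+si*x+co*y,z])
for th in(1.7,1.8,1.9,2.0,2.1):
    x,z=.054-.088*np.cos(th),.078+.088*np.sin(th)
    print(th,x.round(3),z.round(3),[((proj(W,f(x,y,z))-[200,0])*1.9).round(0) for y in(.082,.111,.127)])
print('hinge',(proj(W,f(.054,.075,.078))-[200,0])*1.9)
for y in(-.092,-.06,.06,.092):print('roller',y,((proj(W,f(.002,y,.0666))-[200,0])*1.9).round(0))
E
```

```text
t 13.75 tcp [ 0.5112 -0.1513  0.2286] F [-0.2 -0.5 -0.4] M [ 0.01  0.01 -0.  ] gap 0.0447
slide(target axes) [3.1 0.9 8.6] rot [ 0.0013 -0.0001 -0.0031] q7 [-0.19  0.37  0.5   1.88 -0.21  0.95  0.67]
[[-0.2579  0.9662  0.0012  0.5112]
 [ 0.9662  0.2579  0.0004 -0.1513]
 [ 0.0001  0.0013 -1.      0.2286]]
1.7 0.065 0.165 [array([409., 189.]), array([418., 100.]), array([423.,  48.])]
1.8 0.074 0.164 [array([431., 189.]), array([441., 101.]), array([447.,  49.])]
1.9 0.082 0.161 [array([452., 190.]), array([462., 103.]), array([469.,  51.])]
2.0 0.091 0.158 [array([470., 190.]), array([481., 104.]), array([488.,  53.])]
2.1 0.098 0.154 [array([486., 190.]), array([498., 106.]), array([505.,  56.])]
hinge [331.9688 208.3195]
roller -0.092 [232. 483.]
roller -0.06 [232. 437.]
roller 0.06 [232. 237.]
roller 0.092 [232. 175.]
```

View pics/w3.png

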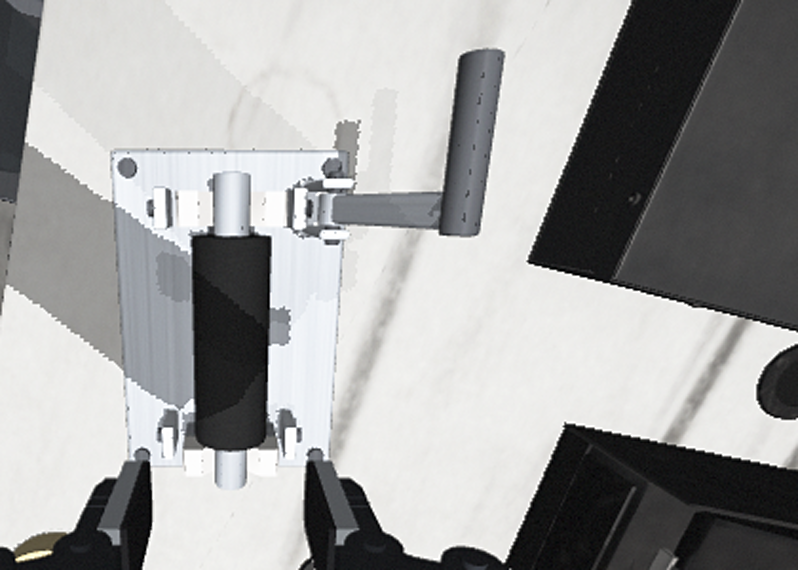

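The wrist view shows the roller seated where predicted: journal end at (232,172), rubber edge at (231,236). The bar axis runs from (482,50) to (460,234), and at y=111 it is at (475,103). That puts the hinge at about 1.97 rad.

```bash
python3 - <<'E'
from h import *
np.set_printoptions(precision=3,suppress=True)
D=cam('side')
print(onz(D,283,209,.1),onz(D,250,205,.2),onz(D,250,205,.35),onz(D,262,215,.3))
p=np.load('stand.npy');co,si=np.cos(p[2]),np.sin(p[2])
f=lambda x,y,z:np.array([p[0]+co*x-si*y,p[1]+si*x+co*y,z])
for th in(1.967,1.6,1.2,.8,.4,.07):print(th,(.054-.088*np.cos(th)).round(4),f(.054-.088*np.cos(th),.111,.078+.088*np.sin(th)))
b=f(.088,.111,.2);err(*b)
E
```

```text
[ 0.698 -0.048  0.1  ] [ 0.801 -0.096  0.2  ] [ 0.823 -0.024  0.35 ] [0.806 0.007 0.3  ]
1.967 0.088 [ 0.567 -0.018  0.159]
1.6 0.0566 [ 0.537 -0.026  0.166]
1.2 0.0221 [ 0.504 -0.035  0.16 ]
0.8 -0.0073 [ 0.475 -0.043  0.141]
0.4 -0.0271 [ 0.456 -0.048  0.112]
0.07 -0.0338 [ 0.45  -0.05   0.084]
t 13.8 tcp [ 0.511 -0.151  0.228] F [ 0.2  0.1 -0.1] M [ 0.   -0.02  0.01] gap 0.045
slide(target axes) [114.   89.   28.3] rot [ 0.001 -0.    -0.003] q7 [-0.19  0.37  0.5   1.88 -0.22  0.95  0.67]
```

Call:
jog_arm:
  increments:
    - {"fingers":40,"slide":[15,12,0],"rotation":[0,0,-0.003]}
    - {"fingers":40,"slide":[25,20,0],"rotation":[0,0,0]}
    - {"fingers":40,"slide":[25,20,0],"rotation":[0,0,0]}
    - {"fingers":40,"slide":[25,20,0],"rotation":[0,0,0]}
    - {"fingers":40,"slide":[20,15,0],"rotation":[0,0,0]}
    - {"fingers":40,"slide":[4,2,0],"rotation":[0,0,0]}
    - {"fingers":40,"slide":[0,0,0],"rotation":[0,0,0]}

```text
time_s: 14.5
tcp_pos: [0.5629, -0.0149, 0.2178]
ee_rot: [[-0.257, 0.966, -0.017], [0.966, 0.257, -0.002], [0.003, -0.017, -1.0]]
ft_force: [0.2, -0.5, 0.9]
finger_gap: 0.0402
```

```bash
python3 - <<'E'
from h import *
err(.567,-.018,.137)
E
```

```text
t 14.5 tcp [ 0.5629 -0.0149  0.2178] F [ 0.2 -0.5  0.9] M [-0.02  0.   -0.03] gap 0.0402
slide(target axes) [-4.   3.2 80.8] rot [-0.0172 -0.0029 -0.0042] q7 [-0.4   0.44  0.45  1.79 -0.22  0.98  0.41]
```

Call:
jog_arm:
  increments:
    - {"fingers":40,"slide":[-4,3,0],"rotation":[-0.017,-0.003,-0.004]}
    - {"fingers":40,"slide":[0,0,0],"rotation":[0,0,0]}
    - {"fingers":40,"slide":[0,0,20],"rotation":[0,0,0]}
    - {"fingers":40,"slide":[0,0,10],"rotation":[0,0,0]}
    - {"fingers":40,"slide":[0,0,0],"rotation":[0,0,0]}

```text
time_s: 15.0
tcp_pos: [0.5649, -0.0254, 0.1863]
ee_rot: [[-0.252, 0.968, -0.0], [0.968, 0.252, -0.003], [-0.002, -0.001, -1.0]]
ft_force: [0.2, 0.8, -0.4]
finger_gap: 0.04
```

```bash
python3 - <<'E'
from h import *
err(.567,-.018,.137)
snap('wrist','w4.png',(200,100,440,400),2)
E
```

```text
t 15.0 tcp [ 0.5649 -0.0254  0.1863] F [ 0.2  0.8 -0.4] M [0.   0.04 0.02] gap 0.04
slide(target axes) [ 6.6  3.9 49.3] rot [-0.0009  0.0025 -0.0087] q7 [-0.37  0.47  0.44  1.83 -0.25  0.89  0.44]
```

View pics/w4.png

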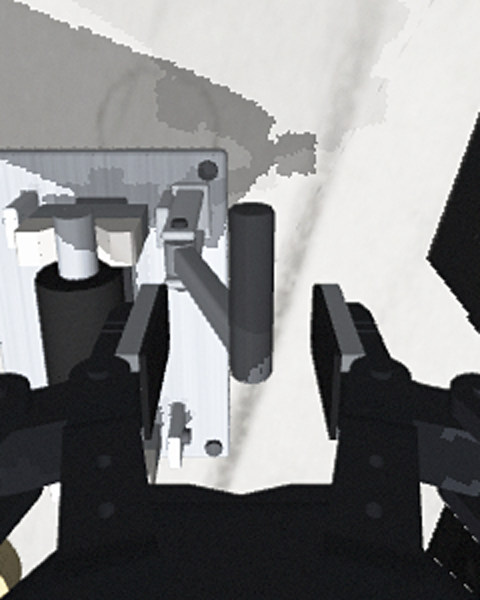

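The bar lies between the pads, its axis at (252,290) and the pad middle at 240. That agrees with the computed 4 mm and 6.6 mm corrections.

Call:
jog_arm:
  increments:
    - {"fingers":40,"slide":[6,4,0],"rotation":[0,0.002,-0.008]}
    - {"fingers":40,"slide":[0,0,0],"rotation":[0,0,0]}
    - {"fingers":40,"slide":[0,0,14],"rotation":[0,0,0]}
    - {"fingers":40,"slide":[0,0,14],"rotation":[0,0,0]}
    - {"fingers":40,"slide":[0,0,14],"rotation":[0,0,0]}
    - {"fingers":40,"slide":[0,0,0],"rotation":[0,0,0]}

```text
time_s: 15.65
tcp_pos: [0.5687, -0.0181, 0.1429]
ee_rot: [[-0.261, 0.965, 0.002], [0.965, 0.261, -0.0], [-0.001, 0.002, -1.0]]
ft_force: [-0.3, 0.2, 0.2]
finger_gap: 0.0398
```

```bash
python3 - <<'E'
from h import *
err(.567,-.018,.137)
E
```

```text
t 15.65 tcp [ 0.5687 -0.0181  0.1429] F [-0.3  0.2  0.2] M [-0.04  0.05  0.07] gap 0.0398
slide(target axes) [ 0.5 -1.6  5.9] rot [0.0023 0.0007 0.0001] q7 [-0.35  0.54  0.41  1.85 -0.29  0.81  0.47]
```

Call:
jog_arm:
  increments:
    - {"fingers":40,"slide":[0,-1,6],"rotation":[0.002,0,0]}
    - {"fingers":30,"slide":[0,0,0],"rotation":[0,0,0]}
    - {"fingers":20,"slide":[0,0,0],"rotation":[0,0,0]}
    - {"fingers":10,"slide":[0,0,0],"rotation":[0,0,0]}
    - {"fingers":10,"slide":[0,0,0],"rotation":[0,0,0]}
    - {"fingers":10,"slide":[0,0,0],"rotation":[0,0,0]}
  newtons: 25

```text
time_s: 16.25
tcp_pos: [0.5671, -0.0188, 0.1357]
ee_rot: [[-0.26, 0.966, -0.001], [0.966, 0.26, -0.001], [-0.001, -0.002, -1.0]]
ft_force: [1.1, -0.0, -3.4]
finger_gap: 0.0141
```

```bash
python3 - <<'E'
from h import *
err(.567,-.018,.137)
E
```

```text
t 16.25 tcp [ 0.5671 -0.0188  0.1357] F [ 1.1 -0.  -3.4] M [-0.06 -0.13 -0.07] gap 0.0141
slide(target axes) [ 0.8  0.1 -1.3] rot [-0.0015  0.0007 -0.0006] q7 [-0.35  0.55  0.41  1.85 -0.29  0.8   0.47]
```

Call:
jog_arm:
  increments:
    - {"fingers":10,"slide":[0,-5,-1.8],"rotation":[0,0,0]}
    - {"fingers":10,"slide":[0,-10,-3],"rotation":[0,0,0]}
    - {"fingers":10,"slide":[0,-10,-2],"rotation":[0,0,0]}
    - {"fingers":10,"slide":[0,-10,0],"rotation":[0,0,0]}
    - {"fingers":10,"slide":[0,0,0],"rotation":[0,0,0]}

```text
time_s: 16.75
tcp_pos: [0.5335, -0.0277, 0.1448]
ee_rot: [[-0.261, 0.965, 0.006], [0.965, 0.261, 0.0], [-0.001, 0.006, -1.0]]
ft_force: [0.8, -0.2, -7.3]
finger_gap: 0.014
```

```bash
cat >> h.py <<'E'
def arc():
    s=bot.get_state();p=np.load('stand.npy');d=s['tcp_pos'][:2]-p[:2];co,si=np.cos(p[2]),np.sin(p[2])
    x=co*d[0]+si*d[1]; y=-si*d[0]+co*d[1]; z=s['tcp_pos'][2]+.0235
    print('bar x %.1f y %.1f z %.1f  r %.1f th %.3f'%(x*1e3,y*1e3,z*1e3,np.hypot(x-.054,z-.078)*1e3,np.arctan2(z-.078,.054-x)))
    b=[p[0]+co*x-si*.111,p[1]+si*x+co*.111,z-.0235];err(*b)
E
python3 -c "
from h import *
arc()"
```

```text
bar x 52.8 y 110.5 z 168.3  r 90.3 th 1.558
t 16.75 tcp [ 0.5335 -0.0277  0.1448] F [ 0.8 -0.2 -7.3] M [-0.08 -0.27 -0.04] gap 0.014
slide(target axes) [ 0.5 -0.   0. ] rot [ 0.0061  0.0013 -0.0003] q7 [-0.36  0.48  0.42  1.94 -0.27  0.77  0.48]
```

Call:
jog_arm:
  increments:
    - {"fingers":10,"slide":[0,-11,2.5],"rotation":[0.006,0,0]}
    - {"fingers":10,"slide":[0,-12,3.5],"rotation":[0,0,0]}
    - {"fingers":10,"slide":[0,-12,5],"rotation":[0,0,0]}
    - {"fingers":10,"slide":[0,-10,6],"rotation":[0,0,0]}
    - {"fingers":10,"slide":[0,0,0],"rotation":[0,0,0]}

```text
time_s: 17.25
tcp_pos: [0.488, -0.0399, 0.1278]
ee_rot: [[-0.261, 0.965, 0.004], [0.965, 0.261, -0.0], [-0.002, 0.004, -1.0]]
ft_force: [3.4, 0.1, -5.8]
finger_gap: 0.0137
```

```bash
python3 -c "
from h import *
arc()"
```

```text
bar x 5.7 y 110.6 z 151.3  r 87.8 th 0.988
t 17.25 tcp [ 0.488  -0.0399  0.1278] F [ 3.4  0.1 -5.8] M [ 0.04 -0.74 -0.04] gap 0.0137
slide(target axes) [0.4 0.  0. ] rot [ 0.0041  0.0015 -0.0001] q7 [-0.34  0.44  0.41  2.06 -0.28  0.69  0.51]
```

Call:
jog_arm:
  increments:
    - {"fingers":10,"slide":[0,-6,4.5],"rotation":[0.004,0,0]}
    - {"fingers":10,"slide":[0,-7,6],"rotation":[0,0,0]}
    - {"fingers":10,"slide":[0,-8,9],"rotation":[0,0,0]}
    - {"fingers":10,"slide":[0,-7,10],"rotation":[0,0,0]}
    - {"fingers":10,"slide":[0,-4,9],"rotation":[0,0,0]}
    - {"fingers":10,"slide":[0,0,0],"rotation":[0,0,0]}

```text
time_s: 17.85
tcp_pos: [0.456, -0.0486, 0.0861]
ee_rot: [[-0.262, 0.965, 0.003], [0.965, 0.262, -0.002], [-0.002, 0.002, -1.0]]
ft_force: [3.9, 2.6, -3.3]
finger_gap: 0.0141
```

```bash
python3 -c "
from h import *
arc()"
```

```text
bar x -27.4 y 110.5 z 109.6  r 87.3 th 0.370
t 17.85 tcp [ 0.456  -0.0486  0.0861] F [ 3.9  2.6 -3.3] M [ 0.42 -0.95 -0.04] gap 0.0141
slide(target axes) [ 0.5 -0.   0. ] rot [0.0021 0.0023 0.0009] q7 [-0.3   0.48  0.37  2.15 -0.32  0.56  0.57]
```

Call:
jog_arm:
  increments:
    - {"fingers":10,"slide":[0,-2,6],"rotation":[0,0,0]}
    - {"fingers":10,"slide":[0,-1.5,6],"rotation":[0,0,0]}
    - {"fingers":10,"slide":[0,-0.5,4],"rotation":[0,0,0]}

```text
time_s: 18.15
tcp_pos: [0.4517, -0.0498, 0.0684]
ee_rot: [[-0.262, 0.965, 0.002], [0.965, 0.262, -0.002], [-0.002, 0.002, -1.0]]
ft_force: [2.0, 1.6, 2.4]
finger_gap: 0.014
```

Call:
jog_arm:
  increments:
    - {"fingers":10,"slide":[0,-0.5,2],"rotation":[0,0,0]}

```text
time_s: 18.25
tcp_pos: [0.4513, -0.0499, 0.0659]
ee_rot: [[-0.262, 0.965, 0.003], [0.965, 0.262, -0.002], [-0.002, 0.002, -1.0]]
ft_force: [2.7, 1.7, 0.9]
finger_gap: 0.0138
```

Call:
jog_arm:
  increments:
    - {"fingers":10,"slide":[0,-0.2,2],"rotation":[0,0,0]}

```text
time_s: 18.35
tcp_pos: [0.4511, -0.0499, 0.0637]
ee_rot: [[-0.262, 0.965, 0.002], [0.965, 0.262, -0.002], [-0.002, 0.002, -1.0]]
ft_force: [2.2, 1.8, 1.5]
finger_gap: 0.0141
```

```bash
python3 -c "
from h import *
arc()"
```

```text
bar x -32.5 y 110.5 z 87.2  r 86.9 th 0.106
t 18.35 tcp [ 0.4511 -0.0499  0.0637] F [2.2 1.8 1.5] M [ 0.42 -0.63 -0.03] gap 0.0141
slide(target axes) [ 0.5  0.  -0. ] rot [0.0019 0.0023 0.0011] q7 [-0.27  0.52  0.34  2.17 -0.35  0.5   0.6 ]
```

Call:
jog_arm:
  increments:
    - {"fingers":10,"slide":[0,0,1],"rotation":[0,0,0]}

```text
time_s: 18.45
tcp_pos: [0.451, -0.05, 0.0625]
ee_rot: [[-0.262, 0.965, 0.002], [0.965, 0.262, -0.002], [-0.002, 0.002, -1.0]]
ft_force: [2.6, 1.7, 0.9]
finger_gap: 0.0137
```

Call:
jog_arm:
  increments:
    - {"fingers":10,"slide":[0,0,1],"rotation":[0,0,0]}

```text
time_s: 18.55
tcp_pos: [0.4509, -0.05, 0.0614]
ee_rot: [[-0.262, 0.965, 0.002], [0.965, 0.262, -0.002], [-0.002, 0.001, -1.0]]
ft_force: [1.5, 1.5, 2.1]
finger_gap: 0.0143
```

Call:
jog_arm:
  increments:
    - {"fingers":10,"slide":[0,0,0.6],"rotation":[0,0,0]}

```text
time_s: 18.65
tcp_pos: [0.4508, -0.05, 0.0608]
ee_rot: [[-0.262, 0.965, 0.002], [0.965, 0.262, -0.002], [-0.002, 0.001, -1.0]]
ft_force: [2.3, 3.1, 1.4]
finger_gap: 0.0139
```

Call:
jog_arm:
  increments:
    - {"fingers":10,"slide":[0,0,0.7],"rotation":[0,0,0]}

```text
time_s: 18.75
tcp_pos: [0.4508, -0.05, 0.0601]
ee_rot: [[-0.262, 0.965, 0.002], [0.965, 0.262, -0.002], [-0.002, 0.001, -1.0]]
ft_force: [2.0, 2.2, 2.1]
finger_gap: 0.0143
```

Call:
jog_arm:
  increments:
    - {"fingers":10,"slide":[0,0,0.7],"rotation":[0,0,0]}

```text
time_s: 18.85
tcp_pos: [0.4507, -0.05, 0.0595]
ee_rot: [[-0.262, 0.965, 0.002], [0.965, 0.262, -0.002], [-0.002, 0.001, -1.0]]
ft_force: [1.5, 1.7, 4.3]
finger_gap: 0.0138
```

Call:
jog_arm:
  increments:
    - {"fingers":10,"slide":[0,0,0.6],"rotation":[0,0,0]}

```text
time_s: 18.95
tcp_pos: [0.4507, -0.05, 0.0591]
ee_rot: [[-0.262, 0.965, 0.002], [0.965, 0.262, -0.001], [-0.002, 0.001, -1.0]]
ft_force: [0.6, 2.0, 9.1]
finger_gap: 0.014
```

Call:
jog_arm:
  increments:
    - {"fingers":10,"slide":[0,0,0.5],"rotation":[0,0,0]}

```text
time_s: 19.05
tcp_pos: [0.4507, -0.05, 0.059]
ee_rot: [[-0.262, 0.965, 0.002], [0.965, 0.262, -0.001], [-0.001, 0.001, -1.0]]
ft_force: [-0.9, 2.4, 11.2]
finger_gap: 0.0139
```

Call:
jog_arm:
  increments:
    - {"fingers":10,"slide":[0,0,0.3],"rotation":[0,0,0]}

```text
time_s: 19.15
tcp_pos: [0.4507, -0.05, 0.059]
ee_rot: [[-0.262, 0.965, 0.002], [0.965, 0.262, -0.001], [-0.001, 0.001, -1.0]]
ft_force: [0.9, 2.6, 7.8]
finger_gap: 0.0143
```

Call:
jog_arm:
  increments:
    - {"fingers":10,"slide":[0,0,0.3],"rotation":[0,0,0]}

```text
time_s: 19.25
tcp_pos: [0.4507, -0.05, 0.0591]
ee_rot: [[-0.262, 0.965, 0.002], [0.965, 0.262, -0.0], [-0.001, 0.002, -1.0]]
ft_force: [0.2, 2.3, 7.0]
finger_gap: 0.0144
```

```bash
python3 -c "
from h import *
arc()"
```

```text
bar x -32.8 y 110.5 z 82.6  r 87.0 th 0.053
t 19.25 tcp [ 0.4507 -0.05    0.0591] F [0.2 2.3 7. ] M [ 0.47 -0.26 -0.04] gap 0.0144
slide(target axes) [ 0.5 -0.   0. ] rot [0.0015 0.0007 0.0007] q7 [-0.26  0.53  0.33  2.17 -0.36  0.49  0.61]
```

Call:
jog_arm:
  increments:
    - {"fingers":16,"slide":[0,0,0],"rotation":[0,0,0]}
    - {"fingers":22,"slide":[0,0,0],"rotation":[0,0,0]}
    - {"fingers":30,"slide":[0,0,0],"rotation":[0,0,0]}
    - {"fingers":30,"slide":[0,0,0],"rotation":[0,0,0]}

```text
time_s: 19.65
tcp_pos: [0.4473, -0.051, 0.0581]
ee_rot: [[-0.261, 0.965, -0.004], [0.965, 0.261, -0.001], [0.0, -0.005, -1.0]]
ft_force: [-0.3, -0.2, 0.3]
finger_gap: 0.0301
```

```bash
python3 -c "
from h import *
arc()"
```

```text
bar x -36.4 y 110.5 z 81.6  r 90.5 th 0.040
t 19.65 tcp [ 0.4473 -0.051   0.0581] F [-0.3 -0.2  0.3] M [-0.04 -0.04  0.  ] gap 0.0301
slide(target axes) [ 0.5 -0.   0. ] rot [-0.0046 -0.0001  0.0003] q7 [-0.26  0.53  0.33  2.17 -0.35  0.49  0.61]
```

Call:
jog_arm:
  increments:
    - {"fingers":32,"slide":[0,2.5,0],"rotation":[-0.004,0,0]}
    - {"fingers":32,"slide":[0,0,-5],"rotation":[0,0,0]}
    - {"fingers":32,"slide":[0,0,-10],"rotation":[0,0,0]}
    - {"fingers":32,"slide":[0,0,-15],"rotation":[0,0,0]}
    - {"fingers":32,"slide":[0,0,-20],"rotation":[0,0,0]}
    - {"fingers":32,"slide":[0,0,-30],"rotation":[0,0,0]}
    - {"fingers":32,"slide":[0,0,-30],"rotation":[0,0,0]}
    - {"fingers":32,"slide":[0,0,-30],"rotation":[0,0,0]}
    - {"fingers":32,"slide":[0,0,-10],"rotation":[0,0,0]}
    - {"fingers":32,"slide":[0,0,0],"rotation":[0,0,0]}
    - {"fingers":32,"slide":[0,0,0],"rotation":[0,0,0]}

```text
time_s: 20.75
tcp_pos: [0.4481, -0.0511, 0.2176]
ee_rot: [[-0.259, 0.966, -0.002], [0.966, 0.259, 0.001], [0.001, -0.001, -1.0]]
ft_force: [-0.5, -0.1, -0.2]
finger_gap: 0.032
```

```bash
python3 - <<'E'
from h import *
arc()
s=snap('wrist','w5.png');print(s['ee_rot'].round(3))
W=cam('wrist',s);p=np.load('stand.npy');co,si=np.cos(p[2]),np.sin(p[2])
f=lambda x,y,z:np.array([p[0]+co*x-si*y,p[1]+si*x+co*y,z])
for n,q in dict(barend=(-.034,.127,.0825),barin=(-.034,.082,.0825),roller_p60=(.002,.06,.0666),roller_m60=(.002,-.06,.0666),m92=(.002,-.092,.0666)).items():print(n,proj(W,f(*q)).round(0))
E
```

```text
bar x -35.6 y 110.1 z 241.1  r 186.1 th 1.068
t 20.75 tcp [ 0.4481 -0.0511  0.2176] F [-0.5 -0.1 -0.2] M [ 0.02 -0.01 -0.01] gap 0.032
slide(target axes) [ 0.9 -0.   0. ] rot [-0.0013 -0.0011 -0.0016] q7 [-0.42  0.23  0.5   2.08 -0.14  0.87  0.43]
[[-0.259  0.966 -0.002]
 [ 0.966  0.259  0.001]
 [ 0.001 -0.001 -1.   ]]
barend [321. 174.]
barin [321. 216.]
roller_p60 [353. 229.]
roller_m60 [350. 316.]
m92 [349. 336.]
```

View pics/w5.png

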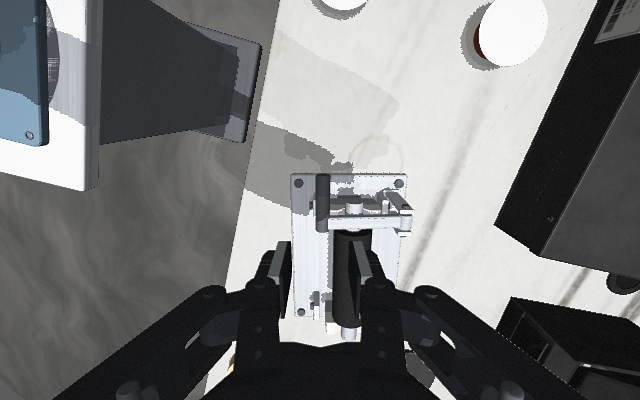

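The last view shows the hold-down arm lying across the journal, with the bar from (322,175) to (322,231), where the down position predicts it. The roller is in both notches, its far journal end at (348,335) and the rubber edge at (353,230). The gripper is clear and the force reads about zero, so I'm handing in.

```bash
python3 -c "
from plant import bot
print(bot.close_job())"
```

```text
the job is handed in; nothing more can be done
None
```

The roller is back in the stand's V-notches and the hold-down arm is down on it. The job was handed in at about 21 s of the 72 s allowed; no verdict was reported.

- **Roller:** I gripped it by the rubber and lowered it in steps of about 1 mm or less. Contact came at a centre height of about 67 mm, which fits the notch height estimated in the images (67–68 mm). The largest load on the notches was about 15 N (limit 22 N). I let it settle and then opened the fingers gradually. A wrist picture afterwards showed it where predicted, to within 1–2 mm.
- **Hold-down arm:** I pinched the bar, guided it along its arc to about 0.05 rad and pressed with 7–11 N for about 0.4 s. That should put roughly 11–18 N on the roller (limit 25 N), going by the stated factor of 1.6; I did not measure it directly.
- **Last checks:** The final wrist picture showed the bar at its predicted down position, the roller in both notches and the gripper clear, with force near zero. That view showed only the two dip cups clearly; I did not measure any of the other things on the counter again.
- **Disagreements:**
  - The first touch came about 1 mm off-centre, with 5 N sideways. I eased that before letting go.
  - On both releases the tool shifted about 3 mm as the fingers opened.
  - A small moment reading remained while the roller was seated, so I could not confirm by feel that both ends carried equal load.

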